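Open the child-safe match box by its concealed catch

ROBOT

A 7-joint arm with a two-finger parallel gripper is mounted at the origin on a cart in front of the work surface, level with it; the furniture and walls round the work are solid. World frame = base frame: x ahead of the robot, y to its left, z up, the work surface at z = 0. Lengths are in m, angles in rad, forces in N, time in s.
With the tool pointing down it reaches from about 0.35 to 0.9 m from the base axis. Payload 8.1 kg.
Tool frame: the origin (TCP) lies midway between the tips of the shut fingers; the grasp point (between the pads) lies 19 mm behind it (grip_point_offset is the distance from the TCP to the grasp point, in m); z points along the fingers, y is the line along which they close (so a half turn about z gives the same grasp; the last joint's range is limited). The gripper opens to 92 mm and grips with 3 to 60 N. Pads are 19 mm wide; open, the fingers measure 130 mm over their backs; the gripper's body (75 mm by 190 mm) begins 47 mm behind the grasp point.
Start: joints at [-1.296, 0.434, 0.025, 1.573, -0.012, 1.134, -0.075], TCP at [0.231, 0.581, 0.227] pointing down, gripper open.
Joint ranges: [-2.62, 2.62], [-0.44, 2.09], [-1.27, 1.32], [0.08, 2.57], [-1.32, 4.46], [0.12, 2], [-2.74, 2.74]. Speed limits (rad/s): [2.22, 2.22, 3.01, 3.01, 3.14, 3.14, 3.14].

INTERFACE

Orientations are given as a unit quaternion [w, x, y, z].
In Python, from workcell import * gives the robot as it stands.
- The arm moves only by the tool play_rows, never from a script. Its argument "targets" is a list of rows, each an object of numbers: "dx", "dy", "dz": the shift along the tool's x, y, z in cm; "rx", "ry", "rz": the turn, a rotation vector about the tool's x, y, z in rad; "jaw": the finger opening in cm, from 0 to 9.18. A call has 1 to 20 rows; each row shifts and turns the commanded pose from where the row before left it, along the tool's axes as they then stand; what a row does not reach is not made up. A row lasts 1/10 s, in which the tool goes at most 50 mm and 8.59 degrees, less where a joint would pass 70% of its speed; a pose out of reach is approached as far as the arm can. A call is refused whole if a number of a shift passes 5 or a number of a turn 0.15, either way. A call with a gripper value outside its range is refused whole. The fingers move at their own pace and stop on an object; "force" is the grip in N (left out, the last holds). Time passes only in rows, so rows that do not move let the fingers close. It gives the time, the measured TCP pose, the force, the opening and the grip force at its end, in the units of the state.
- get_state(): the state, without advancing time (a new reading comes with each control period).
- grab_frame(name): name is "scene" or "top" or "wrist"; returns a dict with "image" (420x560x3 uint8, blue, green, red), "range_z" (420x560 float32, m along the optical axis (not along the pixel's ray), 0 where there is no reading), "K" (3x3 intrinsics, pixels), "R" (3x3) and "t" (3): a world point X has camera coordinates R X + t; the wrist camera has in their place "hand_eye" (4x4, takes a point from camera to tool coordinates, whose origin is the TCP and whose axes are the flange's). Camera axes: x right, y down, z forward; pixel columns grow to the right and rows downward; lengths in m; the calibration is good to about 2 mm. The wrist camera is an equidistant fisheye: a pixel r from the principal point sees the ray r / f radians off the axis. A picture is of the moment at which its call begins: read the wrist's pose just before it.
- close_job(): hands the job in; it is judged then, once.
The state is a dict: "t": time; "joint_positions": joint angles; "qd": joint speeds; "joint_efforts": joint torques, N m; "ee_pos": TCP position; "eef_rot": TCP orientation; "contact_force": force on the tool from outside, world axes, zero at the start; "moment": the same for the moment, N m; "gripper_width": opening from 0.0 (shut) to 1.0 (fully open); "grasp_force": force on a finger pad.
Only numpy, scipy, OpenCV 4.12 (cv2) and the standard library are available. Lean on these libraries where they do the work, as an engineer would, in place of code of your own. Each camera call takes 0.05 s, during which the arm holds its last target. There are 200 camera calls.

TASK

Open the low wooden match box that is screwed to the worktop. One of the five flush wooden blocks let into its front rail is the concealed catch and looks just like the other four, so feel along the row with a fingertip, press in the one that gives until the lid springs ajar, then push the lid by its front edge fully back to its stop and leave it there. Only touch and push: take hold of nothing, and leave the things beside the box and the matches and tea lights in it where they are.

Things in the scene. Friction and masses are not known exactly. Their poses are not given: they have to be found in the camera images.
- box: oak box, 127 mm deep (x) by 262 mm long (y), fixed; origin under its centre, on the worktop; x points away from the robot. In front a flat rail, top 50 mm above the worktop, from x = -63 to -14 mm. Behind it the lid (top at 62 mm) between two end runners 8 mm thick (top at 68.5 mm). Contents lie under the lid, on the 6 mm floor
- row_middle (a point): middle of the top of the row of five blocks, on the rail's surface (box x = -38, y = 0, z = 50 mm). Blocks are 37.5 mm (x) by 42.5 mm (y), centres at box y = -88, -44, 0, 44, 88 mm, flush with the rail and all alike; which one is the catch differs each time. The other four are solid and do not give
- catch (a joint): how far the catch block is pressed in: 0 flush, 0.0065 m at the bottom. It sinks straight down in its own opening, where a closed fingertip fits, against a spring of 1 N at first and 4 N at the bottom; past about 0.0045 m it frees the lid. It springs back up when let go
- lid (a joint): how far the lid has slid back along the box's +x: 0 shut, 0.04 m at its stop. While caught it cannot move. When the catch is pressed, spring plungers push it back 0.016 m within half a second and it stays there; beyond that it slides against about 1 N of friction and stays where it is left
- lid_edge (a point): middle of the lid's upright front edge, moves with the lid; 12 mm high (50 to 62 mm above the worktop, the point at 56), 244 mm long along the box's y; shut it is 24.5 mm behind the block centres. Pushed towards box +x it opens. A wall cupboard hangs from 0.44 m above the worktop up, its front at world x = 0.61 m: hold the wrist upright or leaning back towards the robot
- spice_tin: loose green spice tin, 57 mm across, 68 mm high, beside the box; origin at the centre of its underside
- jam_jar: loose jam jar, 65 mm across, 94 mm high, beside the box; origin at the centre of its underside
- cork: loose cork, 23 mm across, 30 mm high, beside the box; origin at the centre of its underside
- matchbox: loose matchbox, 36 x 54 x 16 mm, lying in the box under the lid; origin at the centre of its underside
- tea_light_a: loose tea light, 38 mm across, 15 mm high, lying in the box; origin at the centre of its underside
- tea_light_b: another such tea light in the box; origin at the centre of its underside

How it is judged:
By the outcome, as a careful person would: the job done as asked, in the order asked, and still so for the second after the job is handed in, with the robot touching nothing.
It also fails if it takes over 54 s, if anything falls off the work surface, if the arm or the gripper's body presses on something with over 40 N, if the wrist force passes 120 N, or if a joint passes its speed limit or range.

## Working session

There is one attempt and no reset: what is moved stays moved. The work goes in short steps, Python scripts to look and compute and a tool call to move; the robot and the scene stay as the last step left them, time stands still between calls to the robot, and variables do not carry over. Pictures are saved under pics/ and viewed, at most 10 in all, crops included, and the job is handed in when it is done.

Besides the shell and the picture viewer there is one more tool, called after "Request:" as a command line: name --argument value ..., lists and objects as JSON in quotes. play_rows: Moves the arm, as the interface text tells. Its arguments: {"type":"object","properties":{"targets":{"type":"array","items":{"type":"object","properties":{"dx":{"type":"number"},"dy":{"type":"number"},"dz":{"type":"number"},"rx":{"type":"number"},"ry":{"type":"number"},"rz":{"type":"number"},"jaw":{"type":"number"}}}},"force":{"type":"number"}},"required":["targets"]}

```bash
mkdir -p pics; python3 - <<'E'
from workcell import *
import cv2,numpy as np
s=get_state();print(s)
for n in("scene","top"):
    f=grab_frame(n);cv2.imwrite(f"pics/{n}0.png",f["image"]);np.savez(f"{n}0.npz",**f)
    print(n,f["K"].tolist(),np.round(f["R"],3).tolist(),f["t"])
E
```

```text
{'t': 0.0, 'joint_positions': array([-1.29561807,  0.43521347,  0.02497181,  1.5741424 , -0.0116185 ,
        1.1339852 , -0.0750821 ]), 'qd': array([-0.00115951,  0.00052728, -0.00021544, -0.00086484, -0.00153676,
       -0.00029582,  0.00061392]), 'joint_efforts': array([-9.30748683e-04, -6.67861819e+01,  9.84530188e-01, -3.14470589e+01,
       -6.06875634e-02,  4.30289924e-02,  1.44686737e-04]), 'ee_pos': array([0.23038728, 0.58041417, 0.22593334]), 'eef_rot': array([-8.72495603e-05,  1.87796901e-01,  9.82207555e-01, -7.96868067e-04]), 'contact_force': array([ 0.3697896 ,  0.27599594, -0.11978622]), 'moment': array([-0.05521564, -0.01738994, -0.03551718]), 'grasp_force': 0.0, 'gripper_width': 0.9989502203164998}
scene [[418.61027248831965, 0.0, 281.58650027285114], [0.0, 418.61027248831965, 204.21593830926568], [0.0, 0.0, 1.0]] [[0.872, -0.489, -0.011], [-0.327, -0.568, -0.755], [0.363, 0.662, -0.655]] [-0.44342233  0.26898943  0.85137491]
top [[410.2873198017462, 0.0, 276.90605413816536], [0.0, 410.2873198017462, 208.19341877312706], [0.0, 0.0, 1.0]] [[0.027, -0.999, 0.021], [-0.997, -0.028, -0.066], [0.067, -0.019, -0.998]] [0.04861167 0.55242224 0.97391097]
```

View pics/top0.png

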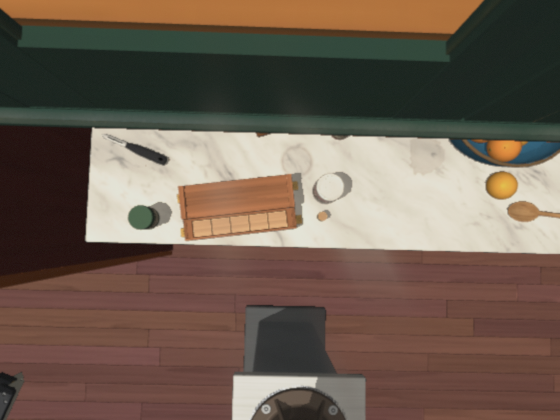

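View pics/scene0.png

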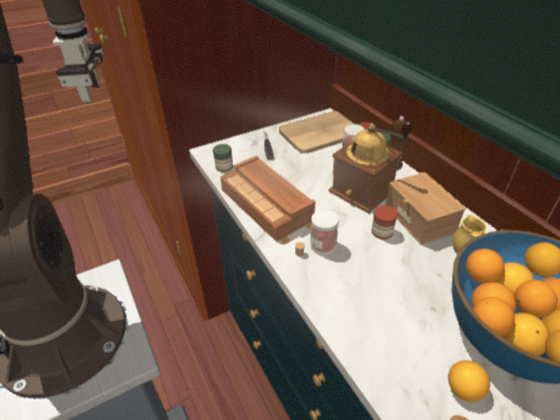

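The top view shows the box at columns 180–298, rows 176–240. The pale block row runs from (193,229) to (289,220). The tin is at (142,217), the jar at (329,188) and the cork at (322,216). Next I measure the block row.

```bash
cat > h.py <<'E'
import numpy as np,cv2
def ray(f,uv,z):
    uv=np.atleast_2d(np.asarray(uv,float));d=np.c_[uv,np.ones(len(uv))]@np.linalg.inv(f["K"]).T@f["R"]
    c=-f["R"].T@f["t"];return c+d*((z-c[2])/d[:,2])[:,None]
E
python3 - <<'E'
from h import *
f=np.load("top0.npz");im=f["image"]
hsv=cv2.cvtColor(im,cv2.COLOR_BGR2HSV)
for p in[(202,228),(240,224),(280,221),(240,208),(240,193),(187,232)]:print(p,hsv[p[1],p[0]],im[p[1],p[0]],f["range_z"][p[1],p[0]])
c=cv2.resize(im[165:250,170:310],None,fx=5.5,fy=5.5,interpolation=cv2.INTER_CUBIC);cv2.imwrite("pics/c.png",c)
m=(im[...,2]>150)&(hsv[...,1]>80);m[:205]=0;m[245:]=0;m[:,:188]=0;m[:,294:]=0
m=m.astype(np.uint8);n,l,st,ce=cv2.connectedComponentsWithStats(m)
for i in range(1,n):
    if st[i,4]>15:print(st[i],ce[i],ray(f,ce[i],.05))
pts=np.argwhere(m)[:,::-1].astype(np.float32)
w=ray(f,pts,.05)[:,:2].astype(np.float32);r=cv2.minAreaRect(w);print(r,cv2.boxPoints(r))
E
```

```text
(202, 228) [ 15 111 214] [121 166 214] 0.95185417
(240, 224) [ 14 110 209] [119 162 209] 0.95452267
(280, 221) [ 14 111 207] [117 160 207] 0.95629346
(240, 208) [ 12 136 184] [ 86 124 184] 0.9450236
(240, 193) [ 11 128 159] [ 79 109 159] 0.9524181
(187, 232) [ 11 142 156] [ 69 102 156] 0.95172507
[ 188  205  106   36 2873] [236.12739297 219.61051166] [[0.51936102 0.15878607 0.05      ]]
((0.5147161483764648, 0.1477992981672287), (0.08128371834754944, 0.24478013813495636), 2.3684637546539307) [[0.46905112 0.26840526]
 [0.47916687 0.02383423]
 [0.5603812  0.02719334]
 [0.55026543 0.27176437]]
```

View pics/c.png

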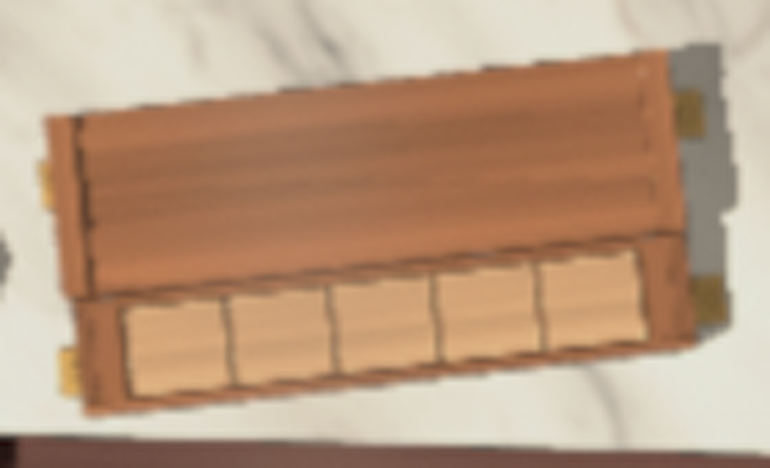

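The crop shows the five blocks from (125,310)-(130,398) to (638,250)-(645,345) in crop pixels, with the lid shut behind them. They have lower saturation than the rail, so I'll tighten the mask.

```bash
python3 - <<'E'
from h import *
f=np.load("top0.npz");im=f["image"]
c=cv2.resize(im,None,fx=4,fy=4,interpolation=cv2.INTER_CUBIC)
m=(c[...,2]>195)&(c[...,0]>100)&(c[...,0]<150)
m=m.astype(np.uint8);m[:205*4]=0;m[245*4:]=0;m[:,:188*4]=0;m[:,294*4:]=0
m=cv2.morphologyEx(m,cv2.MORPH_OPEN,np.ones((5,5)))
pts=(np.argwhere(m)[:,::-1]+.5)/4-.5
w=ray(f,pts,.05)[:,:2].astype(np.float32);r=cv2.minAreaRect(w);b=cv2.boxPoints(r);print(r,b,w.mean(0))
n,l,st,ce=cv2.connectedComponentsWithStats(m)
C=[]
for i in range(1,n):
    if st[i,4]>300:
        C.append(ray(f,(ce[i]+.5)/4-.5,.05)[0]);print(st[i],C[-1])
z=f["range_z"];uv=[(240,224),(202,228)]
for u,v in uv:
    d=np.linalg.inv(f["K"])@[u,v,1]*z[v,u];print(f["R"].T@(d-f["t"]))
# scene cross-check of the row
g=np.load("scene0.npz");i2=g["image"];s=cv2.resize(i2,None,fx=4,fy=4,interpolation=cv2.INTER_CUBIC)
P=np.r_[r[0],.05];q=g["R"]@P+g["t"];q=g["K"]@(q/q[2]);print("centre in scene",q)
E=i2.copy()
for y in(-88,-44,0,44,88):
    a=np.deg2rad(0)
h=cv2.cvtColor(s,cv2.COLOR_BGR2HSV)
m2=((s[...,2]>200)&(h[...,1]>70)&(h[...,1]<135)).astype(np.uint8);m2[:160*4]=0;m2[235*4:]=0;m2[:,:222*4]=0;m2[:,295*4:]=0
m2=cv2.morphologyEx(m2,cv2.MORPH_OPEN,np.ones((5,5)))
n,l,st,ce=cv2.connectedComponentsWithStats(m2)
for i in range(1,n):
    if st[i,4]>300: print("scene",st[i],ray(g,(ce[i]+.5)/4-.5,.05)[0])
w2=ray(g,(np.argwhere(m2)[:,::-1]+.5)/4-.5,.05)[:,:2].astype(np.float32);print(cv2.minAreaRect(w2))
E
```

```text
((0.5107049942016602, 0.1500130593776703), (0.03644777834415436, 0.21566691994667053), 8.035249710083008) [[0.4775868  0.25424045]
 [0.5077332  0.0406909 ]
 [0.5438232  0.04578567]
 [0.51367676 0.25933522]] [0.5102537  0.15089615]
[1075  846   73   66 3930] [0.52258692 0.06339024 0.05      ]
[1000  856   72   66 3954] [0.51633581 0.10707385 0.05      ]
[ 924  865   72   65 3939] [0.51029763 0.15063403 0.05      ]
[ 849  873   71   65 3955] [0.50415796 0.19422669 0.05      ]
[ 774  880   72   66 4000] [0.49807382 0.23761799 0.05      ]
[0.50937784 0.14940193 0.05065176]
[0.49766925 0.23705994 0.05085091]
centre in scene [254.36685383 196.17252305   1.        ]
scene [ 961  674  128  103 1999] [0.54305598 0.20446952 0.05      ]
scene [  908   700   226   188 12122] [0.50890523 0.14194287 0.05      ]
((0.5217294692993164, 0.16201233863830566), (0.06948872655630112, 0.23736803233623505), 8.224615097045898)
```

The row fits well: yaw is 8.0° and the block centres run from (0.523,0.063) to (0.498,0.238). I'll shut the gripper, turn it so its y lies along the box's y, and come round in front of the tall cabinet.

Request:
play_rows --targets '[{"rz": -0.13, "jaw": 0}, {"rz": -0.13}, {"rz": -0.13}, {"rz": -0.13}, {"dx": -1.1, "dy": -3.7}, {"dx": -1.1, "dy": -3.7}, {"dx": -1.1, "dy": -3.7}, {"dx": -1.1, "dy": -3.7}, {"dx": -1.1, "dy": -3.7}, {"dx": -1.1, "dy": -3.7}, {"dx": -1.1, "dy": -3.7}, {"dx": -1.1, "dy": -3.7}, {}, {}]'

```text
$.targets[0]: bad value
```

Request:
play_rows --targets '[{"dx": 0.0, "dy": 0.0, "dz": 0.0, "rx": 0.0, "ry": 0.0, "rz": -0.13, "jaw": 0.1}]'

```text
t: 0.2
ee_pos: [0.2303, 0.5807, 0.2262]
eef_rot: [-0.0, 0.123, 0.992, -0.001]
contact_force: [0.1, -0.0, -0.5]
gripper_width: 0.955
grasp_force: 0.0
```

Request:
play_rows --targets '[{"rz": -0.13, "jaw": 0.02}, {"rz": -0.13, "jaw": 0.02}, {"rz": -0.13, "jaw": 0.02}, {"dx": -1.1, "dy": -3.7, "jaw": 0.02}, {"dx": -1.1, "dy": -3.7, "jaw": 0.02}, {"dx": -1.1, "dy": -3.7, "jaw": 0.02}, {"dx": -1.1, "dy": -3.7, "jaw": 0.02}, {"dx": -1.1, "dy": -3.7, "jaw": 0.02}, {"dx": -1.1, "dy": -3.7, "jaw": 0.02}, {"dx": -1.1, "dy": -3.7, "jaw": 0.02}, {"dx": -1.1, "dy": -3.7, "jaw": 0.02}]'

```text
$.targets[0]: bad value
```

Request:
play_rows --targets '[{"dx": 0, "dy": 0, "dz": 0, "rx": 0, "ry": 0, "rz": -0.13, "jaw": 0}, {"dx": 0, "dy": 0, "dz": 0, "rx": 0, "ry": 0, "rz": -0.13, "jaw": 0}, {"dx": 0, "dy": 0, "dz": 0, "rx": 0, "ry": 0, "rz": -0.13, "jaw": 0}, {"dx": -1.1, "dy": -3.7, "dz": 0, "rx": 0, "ry": 0, "rz": 0, "jaw": 0}, {"dx": -1.1, "dy": -3.7, "dz": 0, "rx": 0, "ry": 0, "rz": 0, "jaw": 0}, {"dx": -1.1, "dy": -3.7, "dz": 0, "rx": 0, "ry": 0, "rz": 0, "jaw": 0}, {"dx": -1.1, "dy": -3.7, "dz": 0, "rx": 0, "ry": 0, "rz": 0, "jaw": 0}, {"dx": -1.1, "dy": -3.7, "dz": 0, "rx": 0, "ry": 0, "rz": 0, "jaw": 0}, {"dx": -1.1, "dy": -3.7, "dz": 0, "rx": 0, "ry": 0, "rz": 0, "jaw": 0}, {"dx": -1.1, "dy": -3.7, "dz": 0, "rx": 0, "ry": 0, "rz": 0, "jaw": 0}, {"dx": -1.1, "dy": -3.7, "dz": 0, "rx": 0, "ry": 0, "rz": 0, "jaw": 0}, {"dx": 0, "dy": 0, "dz": 0, "rx": 0, "ry": 0, "rz": 0, "jaw": 0}, {"dx": 0, "dy": 0, "dz": 0, "rx": 0, "ry": 0, "rz": 0, "jaw": 0}]'

```text
t: 1.5
ee_pos: [0.3598, 0.2997, 0.2267]
eef_rot: [-0.0, -0.07, 0.998, 0.0]
contact_force: [-0.4, 0.9, -0.5]
gripper_width: 0.005
grasp_force: 0.0
```

Request:
play_rows --targets '[{"dx": -2.14, "dy": -1.35, "dz": 2.5, "rx": 0, "ry": 0, "rz": 0, "jaw": 0}, {"dx": -2.14, "dy": -1.35, "dz": 2.5, "rx": 0, "ry": 0, "rz": 0, "jaw": 0}, {"dx": -2.14, "dy": -1.35, "dz": 2.5, "rx": 0, "ry": 0, "rz": 0, "jaw": 0}, {"dx": -2.14, "dy": -1.35, "dz": 2.5, "rx": 0, "ry": 0, "rz": 0, "jaw": 0}, {"dx": -2.14, "dy": -1.35, "dz": 2.5, "rx": 0, "ry": 0, "rz": 0, "jaw": 0}, {"dx": -2.14, "dy": -1.35, "dz": 2.0, "rx": 0, "ry": 0, "rz": 0, "jaw": 0}, {"dx": 0, "dy": 0, "dz": 0.5, "rx": 0, "ry": 0, "rz": 0, "jaw": 0}, {"dx": 0, "dy": 0, "dz": 0, "rx": 0, "ry": 0, "rz": 0, "jaw": 0}, {"dx": 0, "dy": 0, "dz": 0, "rx": 0, "ry": 0, "rz": 0, "jaw": 0}]'

```text
t: 2.4
ee_pos: [0.4972, 0.24, 0.0769]
eef_rot: [-0.0, -0.072, 0.997, 0.0]
contact_force: [-0.1, -0.7, 1.0]
gripper_width: 0.005
grasp_force: 0.0
```

```bash
python3 - <<'E'
from workcell import *
import cv2,numpy as np
s=get_state();print(s["ee_pos"],s["eef_rot"],s["contact_force"])
f=grab_frame("wrist");cv2.imwrite("pics/w1.png",f["image"]);np.savez("w1.npz",**f,pos=s["ee_pos"],q=s["eef_rot"])
print(f["K"],f["hand_eye"])
E
```

```text
[0.49724048 0.24002532 0.07693103] [-2.75745149e-04 -7.20581198e-02  9.97400321e-01  3.88285496e-04] [-0.10212211 -0.6849635   1.00042919]
[[325.1922621    0.         276.09083345]
 [  0.         325.1922621  206.30697414]
 [  0.           0.           1.        ]] [[-4.81975130e-04 -9.67153369e-01 -2.54193092e-01  6.66372019e-02]
 [ 9.99999883e-01 -4.55581977e-04 -1.62700840e-04  1.18556942e-03]
 [ 4.15508742e-05 -2.54193141e-01  9.67153476e-01 -1.57383093e-01]
 [ 0.00000000e+00  0.00000000e+00  0.00000000e+00  1.00000000e+00]]
```

View pics/w1.png

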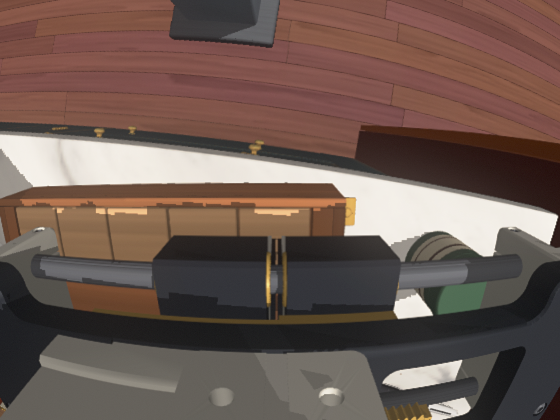

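The wrist view shows the shut fingers at (277,275) above the row, with seams near columns 56, 112, 167 and 223 around row 230. I'll turn those seams into box y to check the alignment.

```bash
cat >> h.py <<'E'
from scipy.spatial.transform import Rotation as Ro
def wray(f,uv,z):
    uv=np.atleast_2d(np.asarray(uv,float));K=f["K"];p=(uv-K[:2,2])/K[0,0];r=np.linalg.norm(p,axis=1)
    d=np.c_[p*(np.sin(r)/r)[:,None],np.cos(r)];H=f["hand_eye"]
    R=Ro.from_quat(np.roll(f["q"],-1)).as_matrix()
    d=d@H[:3,:3].T@R.T;c=f["pos"]+R@H[:3,3]
    return c+d*((z-c[2])/d[:,2])[:,None]
ps=np.deg2rad(8.0);RM=np.array([.5103,.1504])
def box(w): # world -> box coords relative to row_middle (x,y)
    d=np.atleast_2d(w)[:,:2]-RM;return d@np.array([[np.cos(ps),-np.sin(ps)],[np.sin(ps),np.cos(ps)]])
E
python3 - <<'E'
from h import *
f=np.load("w1.npz");im=f["image"];g=cv2.cvtColor(im,cv2.COLOR_BGR2GRAY).astype(float)
for v in(222,230):
    p=g[v-2:v+3,:350].mean(0);d=p-cv2.blur(p[None],(15,1))[0]
    c=[u for u in range(2,348) if d[u]==d[u-2:u+3].min() and d[u]<-6]
    print(v,[(u,round(d[u]),np.round(box(wray(f,(u,v),.05))[0]*1e3,1).tolist()) for u in c])
print("tcp",box(f["pos"])*1e3)
cv2.imwrite("pics/wc.png",cv2.resize(im[180:270,20:350],None,fx=2.4,fy=2.4))
E
```

```text
222 [(6, -14, [-5.1, -120.5]), (17, -33, [-5.5, -106.5]), (57, -29, [-6.6, -62.8]), (107, -33, [-7.6, -19.0]), (168, -34, [-8.4, 25.0]), (237, -34, [-8.9, 68.4]), (311, -30, [-9.1, 112.5]), (333, -7, [-9.1, 125.9]), (343, -39, [-9.0, 132.0])]
230 [(4, -26, [1.7, -125.3]), (18, -35, [1.0, -107.2]), (32, -13, [0.4, -90.7]), (36, -14, [0.2, -86.2]), (45, -11, [-0.2, -76.4]), (59, -31, [-0.7, -62.2]), (108, -29, [-2.1, -19.1]), (169, -33, [-3.2, 25.2]), (238, -33, [-3.9, 68.8]), (311, -31, [-4.0, 112.7]), (332, -7, [-4.0, 125.5]), (343, -64, [-4.0, 132.4])]
tcp [[-0.45899383 90.57063083]]
```

View pics/wc.png

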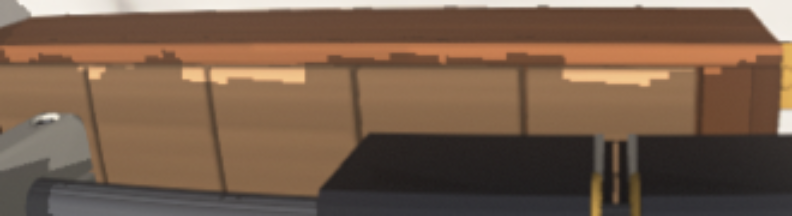

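The wrist view puts the seams about +3 mm from the top-camera estimate, but the finger gap suggests that about 1.2 mm of this is hand-eye bias. I'll take the row middle as +1.6 mm in y, then feel the first block (+88).

Request:
play_rows --targets '[{"dx": 0, "dy": -0.1, "dz": 1.3, "rx": 0, "ry": 0, "rz": 0, "jaw": 0}, {"dx": 0, "dy": 0, "dz": 1.1, "rx": 0, "ry": 0, "rz": 0, "jaw": 0}, {"dx": 0, "dy": 0, "dz": 0.1, "rx": 0, "ry": 0, "rz": 0, "jaw": 0}, {"dx": 0, "dy": 0, "dz": 0.1, "rx": 0, "ry": 0, "rz": 0, "jaw": 0}, {"dx": 0, "dy": 0, "dz": 0.1, "rx": 0, "ry": 0, "rz": 0, "jaw": 0}, {"dx": 0, "dy": 0, "dz": 0, "rx": 0, "ry": 0, "rz": 0, "jaw": 0}, {"dx": 0, "dy": 0, "dz": 0, "rx": 0, "ry": 0, "rz": 0, "jaw": 0}]'

```text
t: 3.15
ee_pos: [0.4978, 0.2373, 0.0503]
eef_rot: [-0.0, -0.071, 0.997, 0.0]
contact_force: [-4.3, -1.4, 8.9]
gripper_width: 0.001
grasp_force: 4.4
```

Request:
play_rows --targets '[{"dx": 0, "dy": 0, "dz": 0.1, "rx": 0, "ry": 0, "rz": 0, "jaw": 0}, {"dx": 0, "dy": 0, "dz": 0, "rx": 0, "ry": 0, "rz": 0, "jaw": 0}]'

```text
t: 3.35
ee_pos: [0.4979, 0.2373, 0.0502]
eef_rot: [-0.0, -0.071, 0.997, 0.0]
contact_force: [-8.0, -3.7, 20.8]
gripper_width: 0.004
grasp_force: 10.4
```

That block is solid, at about 12 N/mm. Next block.

Request:
play_rows --targets '[{"dx": 0, "dy": 0, "dz": -1.0, "rx": 0, "ry": 0, "rz": 0, "jaw": 0}, {"dx": 0, "dy": -2.1, "dz": 0, "rx": 0, "ry": 0, "rz": 0, "jaw": 0}, {"dx": 0, "dy": -2.2, "dz": 0, "rx": 0, "ry": 0, "rz": 0, "jaw": 0}, {"dx": 0, "dy": 0, "dz": 0.6, "rx": 0, "ry": 0, "rz": 0, "jaw": 0}, {"dx": 0, "dy": 0, "dz": 0.2, "rx": 0, "ry": 0, "rz": 0, "jaw": 0}, {"dx": 0, "dy": 0, "dz": 0.2, "rx": 0, "ry": 0, "rz": 0, "jaw": 0}, {"dx": 0, "dy": 0, "dz": 0, "rx": 0, "ry": 0, "rz": 0, "jaw": 0}, {"dx": 0, "dy": 0, "dz": 0, "rx": 0, "ry": 0, "rz": 0, "jaw": 0}]'

```text
t: 4.15
ee_pos: [0.5045, 0.1947, 0.0502]
eef_rot: [0.0, -0.071, 0.997, -0.0]
contact_force: [-5.5, -7.0, 23.4]
gripper_width: 0.007
grasp_force: 11.3
```

Request:
play_rows --targets '[{"dx": 0, "dy": 0, "dz": -1.0, "rx": 0, "ry": 0, "rz": 0, "jaw": 0}, {"dx": 0, "dy": -2.2, "dz": 0, "rx": 0, "ry": 0, "rz": 0, "jaw": 0}, {"dx": 0, "dy": -2.1, "dz": 0, "rx": 0, "ry": 0, "rz": 0, "jaw": 0}, {"dx": 0, "dy": 0, "dz": 0.6, "rx": 0, "ry": 0, "rz": 0, "jaw": 0}, {"dx": 0, "dy": 0, "dz": 0.2, "rx": 0, "ry": 0, "rz": 0, "jaw": 0}, {"dx": 0, "dy": 0, "dz": 0.2, "rx": 0, "ry": 0, "rz": 0, "jaw": 0}, {"dx": 0, "dy": 0, "dz": 0, "rx": 0, "ry": 0, "rz": 0, "jaw": 0}, {"dx": 0, "dy": 0, "dz": 0, "rx": 0, "ry": 0, "rz": 0, "jaw": 0}]'

```text
t: 4.95
ee_pos: [0.5104, 0.153, 0.0502]
eef_rot: [0.0, -0.072, 0.997, 0.0]
contact_force: [-6.4, -6.1, 24.5]
gripper_width: 0.007
grasp_force: 12.1
```

Request:
play_rows --targets '[{"dx": 0, "dy": 0, "dz": -1.0, "rx": 0, "ry": 0, "rz": 0, "jaw": 0}, {"dx": 0, "dy": -2.3, "dz": 0, "rx": 0, "ry": 0, "rz": 0, "jaw": 0}, {"dx": 0, "dy": -2.2, "dz": 0, "rx": 0, "ry": 0, "rz": 0, "jaw": 0}, {"dx": 0, "dy": 0, "dz": 0.6, "rx": 0, "ry": 0, "rz": 0, "jaw": 0}, {"dx": 0, "dy": 0, "dz": 0.2, "rx": 0, "ry": 0, "rz": 0, "jaw": 0}, {"dx": 0, "dy": 0, "dz": 0.2, "rx": 0, "ry": 0, "rz": 0, "jaw": 0}, {"dx": 0, "dy": 0, "dz": 0, "rx": 0, "ry": 0, "rz": 0, "jaw": 0}, {"dx": 0, "dy": 0, "dz": 0, "rx": 0, "ry": 0, "rz": 0, "jaw": 0}]'

```text
t: 5.75
ee_pos: [0.5167, 0.1088, 0.0486]
eef_rot: [-0.0, -0.072, 0.997, 0.0]
contact_force: [-0.1, -0.3, 0.5]
gripper_width: 0.0
grasp_force: 0.0
```

This block gives: 1.6 mm in at about 0.5 N, so it's the catch. Pressing further.

Request:
play_rows --targets '[{"dx": 0, "dy": 0, "dz": 0.1, "rx": 0, "ry": 0, "rz": 0, "jaw": 0}, {"dx": 0, "dy": 0, "dz": 0.1, "rx": 0, "ry": 0, "rz": 0, "jaw": 0}, {"dx": 0, "dy": 0, "dz": 0.1, "rx": 0, "ry": 0, "rz": 0, "jaw": 0}, {"dx": 0, "dy": 0, "dz": 0.1, "rx": 0, "ry": 0, "rz": 0, "jaw": 0}, {"dx": 0, "dy": 0, "dz": 0.05, "rx": 0, "ry": 0, "rz": 0, "jaw": 0}, {"dx": 0, "dy": 0, "dz": 0, "rx": 0, "ry": 0, "rz": 0, "jaw": 0}, {"dx": 0, "dy": 0, "dz": 0, "rx": 0, "ry": 0, "rz": 0, "jaw": 0}, {"dx": 0, "dy": 0, "dz": 0, "rx": 0, "ry": 0, "rz": 0, "jaw": 0}, {"dx": 0, "dy": 0, "dz": 0, "rx": 0, "ry": 0, "rz": 0, "jaw": 0}, {"dx": 0, "dy": 0, "dz": 0, "rx": 0, "ry": 0, "rz": 0, "jaw": 0}]'

```text
t: 6.75
ee_pos: [0.5171, 0.1078, 0.0443]
eef_rot: [0.0, -0.071, 0.997, 0.0]
contact_force: [0.2, 2.5, 3.5]
gripper_width: -0.0
grasp_force: 1.6
```

```bash
python3 - <<'E'
from workcell import *
from h import *
s=get_state();print(s["ee_pos"],s["contact_force"])
f=grab_frame("scene");cv2.imwrite("pics/s2.png",cv2.resize(f["image"][130:270,190:360],None,fx=4,fy=4));
E
```

```text
[0.5170739  0.10779272 0.04431255] [0.18343323 2.49115994 3.4508524 ]
```

View pics/s2.png

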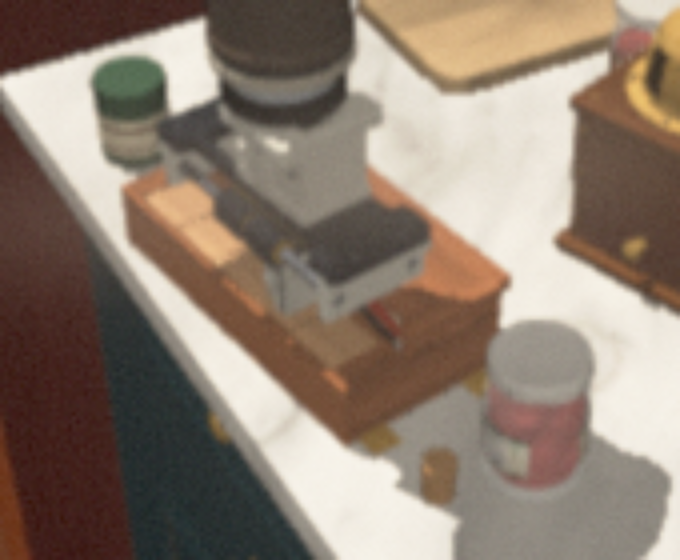

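The scene crop shows a red-dark gap opening at (385,320) behind the rail, so the lid is ajar. I'll lift clear, centre along the edge and begin the push.

Request:
play_rows --targets '[{"dx": 0, "dy": 0.1, "dz": -0.5, "rx": 0, "ry": 0, "rz": 0, "jaw": 0}, {"dx": 0, "dy": 0, "dz": -0.6, "rx": 0, "ry": 0, "rz": 0, "jaw": 0}, {"dx": 0, "dy": 0, "dz": 0, "rx": 0, "ry": 0, "rz": 0, "jaw": 0}, {"dx": 0, "dy": 2.2, "dz": 0, "rx": 0, "ry": 0, "rz": 0, "jaw": 0}, {"dx": 0, "dy": 2.2, "dz": 0, "rx": 0, "ry": 0, "rz": 0, "jaw": 0}, {"dx": 0, "dy": 0, "dz": 0.1, "rx": 0, "ry": 0, "rz": 0, "jaw": 0}, {"dx": -1.2, "dy": 0, "dz": 0, "rx": 0, "ry": 0, "rz": 0, "jaw": 0}, {"dx": -1.2, "dy": 0, "dz": 0, "rx": 0, "ry": 0, "rz": 0, "jaw": 0}, {"dx": 0, "dy": 0, "dz": 0, "rx": 0, "ry": 0, "rz": 0, "jaw": 0}, {"dx": 0, "dy": 0, "dz": 0, "rx": 0, "ry": 0, "rz": 0, "jaw": 0}]'

```text
t: 7.8
ee_pos: [0.5349, 0.1548, 0.0541]
eef_rot: [0.0, -0.07, 0.998, -0.0]
contact_force: [0.1, -0.0, 0.2]
gripper_width: 0.004
grasp_force: 0.0
```

Request:
play_rows --targets '[{"dx": -0.3, "dy": 0, "dz": 0, "rx": 0, "ry": 0, "rz": 0, "jaw": 0}, {"dx": -0.3, "dy": 0, "dz": 0, "rx": 0, "ry": 0, "rz": 0, "jaw": 0}, {"dx": -0.3, "dy": 0, "dz": 0, "rx": 0, "ry": 0, "rz": 0, "jaw": 0}, {"dx": -0.3, "dy": 0, "dz": 0, "rx": 0, "ry": 0, "rz": 0, "jaw": 0}, {"dx": -0.3, "dy": 0, "dz": 0, "rx": 0, "ry": 0, "rz": 0, "jaw": 0}, {"dx": 0, "dy": 0, "dz": 0, "rx": 0, "ry": 0, "rz": 0, "jaw": 0}]'

```text
t: 8.4
ee_pos: [0.5497, 0.1579, 0.0543]
eef_rot: [0.0, -0.071, 0.997, 0.0]
contact_force: [-0.2, 0.2, -0.4]
gripper_width: 0.007
grasp_force: 0.0
```

Request:
play_rows --targets '[{"dx": -0.3, "dy": 0, "dz": 0, "rx": 0, "ry": 0, "rz": 0, "jaw": 0}, {"dx": -0.3, "dy": 0, "dz": 0, "rx": 0, "ry": 0, "rz": 0, "jaw": 0}, {"dx": -0.3, "dy": 0, "dz": 0, "rx": 0, "ry": 0, "rz": 0, "jaw": 0}, {"dx": -0.3, "dy": 0, "dz": 0, "rx": 0, "ry": 0, "rz": 0, "jaw": 0}, {"dx": 0, "dy": 0, "dz": 0, "rx": 0, "ry": 0, "rz": 0, "jaw": 0}]'

```text
t: 8.9
ee_pos: [0.5617, 0.1597, 0.0543]
eef_rot: [0.0, -0.071, 0.997, 0.0]
contact_force: [-0.2, -0.1, -0.1]
gripper_width: 0.005
grasp_force: 0.0
```

Request:
play_rows --targets '[{"dx": -0.2, "dy": 0, "dz": 0, "rx": 0, "ry": 0, "rz": 0, "jaw": 0}, {"dx": -0.2, "dy": 0, "dz": 0, "rx": 0, "ry": 0, "rz": 0, "jaw": 0}, {"dx": -0.1, "dy": 0, "dz": 0, "rx": 0, "ry": 0, "rz": 0, "jaw": 0}, {"dx": 0, "dy": 0, "dz": 0, "rx": 0, "ry": 0, "rz": 0, "jaw": 0}, {"dx": 0, "dy": 0, "dz": 0, "rx": 0, "ry": 0, "rz": 0, "jaw": 0}]'

```text
t: 9.4
ee_pos: [0.5637, 0.1599, 0.0539]
eef_rot: [-0.002, -0.071, 0.997, -0.0]
contact_force: [-8.2, -0.8, 5.6]
gripper_width: 0.005
grasp_force: 4.0
```

```bash
python3 - <<'E'
from workcell import *
from h import *
s=get_state();print(s["ee_pos"],s["contact_force"],box(s["ee_pos"]))
f=grab_frame("scene");cv2.imwrite("pics/s3.png",cv2.resize(f["image"][130:270,190:360],None,fx=4,fy=4));
E
```

```text
[0.56370651 0.15991326 0.05388377] [-8.15620326 -0.76694682  5.60915819] [[0.05421075 0.00198792]]
```

View pics/s3.png

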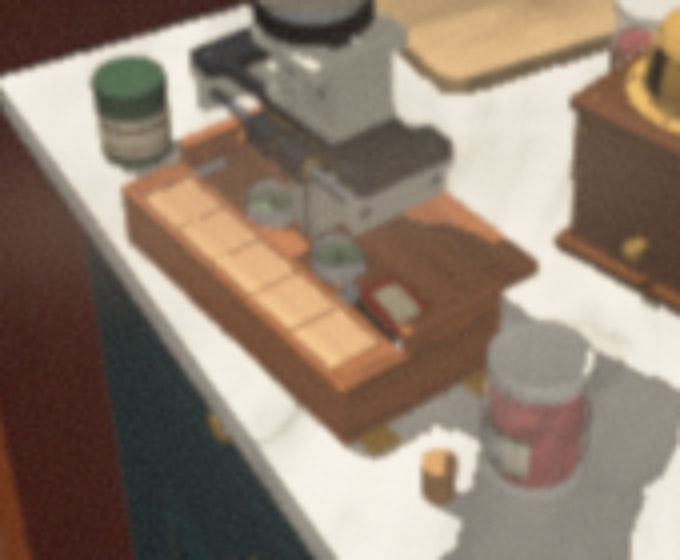

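The scene crop shows the lid far back, with the tea lights at (270,200) and (337,255) and the matchbox at (395,300) uncovered. The 8 N force at x = 54 mm is where the stop was predicted. One small extra push, then back off and lift away.

Request:
play_rows --targets '[{"dx": -0.1, "dy": 0, "dz": 0, "rx": 0, "ry": 0, "rz": 0, "jaw": 0}, {"dx": 0, "dy": 0, "dz": 0, "rx": 0, "ry": 0, "rz": 0, "jaw": 0}]'

```text
t: 9.65
ee_pos: [0.5637, 0.1599, 0.0538]
eef_rot: [-0.003, -0.071, 0.997, -0.0]
contact_force: [-11.3, -1.7, 8.7]
gripper_width: 0.004
grasp_force: 5.6
```

Request:
play_rows --targets '[{"dx": 0.4, "dy": 0, "dz": 0, "rx": 0, "ry": 0, "rz": 0, "jaw": 0}, {"dx": 0.8, "dy": 0, "dz": 0, "rx": 0, "ry": 0, "rz": 0, "jaw": 0}, {"dx": 1.0, "dy": 0, "dz": 0, "rx": 0, "ry": 0, "rz": 0, "jaw": 0}, {"dx": 1.0, "dy": 0, "dz": -1.5, "rx": 0, "ry": 0, "rz": 0, "jaw": 0}, {"dx": 2, "dy": 0, "dz": -2.5, "rx": 0, "ry": 0, "rz": 0, "jaw": 0}, {"dx": 3, "dy": 0, "dz": -3, "rx": 0, "ry": 0, "rz": 0, "jaw": 0}, {"dx": 3, "dy": 0, "dz": -3, "rx": 0, "ry": 0, "rz": 0, "jaw": 0}, {"dx": 3, "dy": 0, "dz": -3, "rx": 0, "ry": 0, "rz": 0, "jaw": 0}, {"dx": 3, "dy": 0, "dz": -3, "rx": 0, "ry": 0, "rz": 0, "jaw": 0}, {"dx": 0, "dy": 0, "dz": 0, "rx": 0, "ry": 0, "rz": 0, "jaw": 0}, {"dx": 0, "dy": 0, "dz": 0, "rx": 0, "ry": 0, "rz": 0, "jaw": 0}]'

```text
t: 10.75
ee_pos: [0.3966, 0.1361, 0.215]
eef_rot: [0.001, -0.071, 0.997, 0.001]
contact_force: [0.5, 1.0, 0.4]
gripper_width: 0.003
grasp_force: 0.0
```

```bash
python3 - <<'E'
from workcell import *
from h import *
s=get_state();print(s["ee_pos"],s["contact_force"],s["qd"].round(3))
f=grab_frame("top");np.savez("top3.npz",**f);cv2.imwrite("pics/t3.png",cv2.resize(f["image"][140:255,110:360],None,fx=3.1,fy=3.1,interpolation=cv2.INTER_CUBIC))
E
```

```text
[0.39664381 0.13610568 0.21495143] [0.49190005 1.02704568 0.37880576] [ 0.005  0.054  0.004 -0.008 -0.    -0.008  0.003]
```

View pics/t3.png

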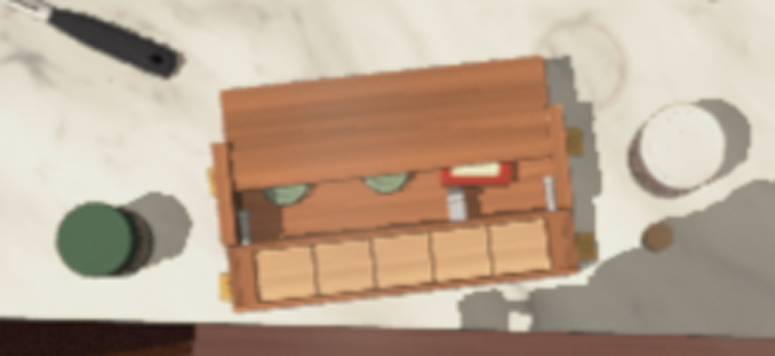

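The top crop shows the lid fully back, with its front edge running from (235,187) to (550,158). The tin (97,238), jar (683,147) and cork (657,237) are where they were. One numeric check of the lid travel before handing in.

```bash
python3 - <<'E'
from workcell import *
from h import *
f=np.load("top3.npz")
uv=np.array([(240,187),(340,179),(430,170),(530,160)])/3.1+[110,140]
b=box(ray(f,uv,.062))[:,0]*1e3;print(b, "expected 64.5 at stop (travel 40)")
if b.mean()>61: print(close_job())
E
```

```text
[66.21305426 63.96907837 63.28112576 62.51355146] expected 64.5 at stop (travel 40)
the job is handed in; nothing more can be done
None
```

The box is open: the catch was the block at box y = −44 mm. Pressing it sprang the lid ajar, and I pushed the lid back to its stop, about 40 mm of travel; the arm was clear of everything when I handed the job in at about 11 s of the 54 s allowed.

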